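Press home the rivet row of a walker seat

TASK

Run your fingertips along the row of four push rivets on the walker's seat panel in one pass, starting at the steel hinge end, gently pressing each pin flush with its collar in turn. From the first pin to the last stay over the row and keep the fingertips within about 2 cm of the rivets. Leave the seat lying where it is without lifting or sliding it, leave the other things undisturbed, and finish clear of everything.

Things in the scene. Friction and masses are not known exactly. Their poses are not given: they have to be found in the camera images.
- seat: The walker's loose seat panel (about 1.2 kg), flat on the bench, any way round: a black board 170 x 270 x 18 mm. Origin: centre of its underside. Own z up, own y along its length; a steel hinge barrel lies along its -y end. Along one side (own x -36 to -46 mm) a bent aluminium strip carries four push rivets 56 mm apart, each a white pin 16 mm across in a grey collar 24 mm across.
- pin1_top (a point): Centre of the top face of the first rivet's pin, counted from the hinge end (nearest the hinge). The collars' tops are 24 mm above the bench, 6 mm above the board; a pressed collar gives springily on the padding, 1 mm for each 5 N, and comes back. It goes down with the pin; flush with its collar it is 24 mm above the bench.
- pin1 (a joint): How far the first pin (from the hinge end) is pushed in, m: 0 = 6 mm proud, 0.006 = flush with its collar, the stop. It starts between 0 and 0.0015, takes about 4 N to push and stays where it is left.
- pin2_top (a point): Centre of the top face of the second rivet's pin, counted from the hinge end. It goes down with the pin; flush with its collar it is 24 mm above the bench.
- pin2 (a joint): How far the second pin (from the hinge end) is pushed in, m: 0 = 6 mm proud, 0.006 = flush with its collar, the stop. It starts between 0 and 0.0015, takes about 4 N to push and stays where it is left.
- pin3_top (a point): Centre of the top face of the third rivet's pin, counted from the hinge end. It goes down with the pin; flush with its collar it is 24 mm above the bench.
- pin3 (a joint): How far the third pin (from the hinge end) is pushed in, m: 0 = 6 mm proud, 0.006 = flush with its collar, the stop. It starts between 0 and 0.0015, takes about 4 N to push and stays where it is left.
- pin4_top (a point): Centre of the top face of the last rivet's pin, counted from the hinge end. It goes down with the pin; flush with its collar it is 24 mm above the bench.
- pin4 (a joint): How far the last pin (from the hinge end) is pushed in, m: 0 = 6 mm proud, 0.006 = flush with its collar, the stop. It starts between 0 and 0.0015, takes about 4 N to push and stays where it is left.
- star_knob: Bystander: a loose grey star knob standing on the seat on the side away from the rivets, about 42 mm across, 26 mm tall. Origin: centre of its underside.
- wheel: Bystander: a loose walker wheel lying flat on the bench, 150 mm across, 32 mm tall. Origin: centre of its underside.
- screwdriver: Bystander: a loose screwdriver 200 mm long lying on the bench, own x along it.
- tub: Bystander: a loose closed tub standing on the bench, 72 mm across, 75 mm tall. Origin: centre of its underside.

How it is judged:
By the outcome, as a careful person would: the job done as asked, in the order asked, and still so for the second after the job is handed in, with the robot touching nothing.
It also fails if it takes over 40 s, if anything falls off the work surface, if the arm or the gripper's body presses on something with over 40 N, if the wrist force passes 120 N, or if a joint passes its speed limit or range.

ROBOT

A 6-joint arm with a two-finger parallel gripper is mounted at the origin on the work surface. World frame = base frame: x ahead of the robot, y to its left, z up, the work surface at z = 0. Lengths are in m, angles in rad, forces in N, time in s.
With the tool pointing down it reaches from about 0.35 to 0.975 m from the base axis. Payload 4.9 kg.
Tool frame: the origin (TCP) lies on the centre line of the jaws, within the pads' length; the fingertips stand 25 mm ahead of it and the grasp point (between the pads) lies 6 mm ahead of it; z points along the fingers, y is the line along which they close (so a half turn about z gives the same grasp; the last joint's range is limited). The gripper opens to 85 mm and grips with 20 to 120 N. Pads are 22 mm wide; open, the fingers measure 114 mm over their backs; the gripper's body (76 mm by 85 mm) begins 54 mm behind the grasp point. The pads swing forward as they close: fully open they stand 13 mm farther back than shut.
Start: joints at [-1.424, 0.053, 1.613, -0, 1.476, -0.119], TCP at [0.164, -0.603, 0.256] pointing down, gripper open.
Joint ranges: [-3.01, 3.01], [-1.01, 2.22], [0.06, 2.58], [-1.02, 4.17], [0.09, 2.62], [-3.14, 3.14]. Speed limits (rad/s): [2.57, 2.57, 3.14, 3.14, 3.14, 3.14].

INTERFACE

Orientations are given as a unit quaternion [w, x, y, z].
In Python, from plant import state, grab_frame, get_calibration, job gives the robot as it stands. The module is installed in compiled form; this text tells all that it offers.
- The arm moves only by the tool move_arm, never from a script. Its argument "targets" is a list that holds one entry, the list of rows, each a list of 5 numbers: the opening in per cent of the stroke, from 0 (shut) to 100 (fully open), then the shift along the tool's x, y, z as a fraction of full scale, then the turn about the tool's z as a fraction of full scale. A call has 1 to 5 rows; each row shifts and turns the commanded pose from where the row before left it, along the tool's axes as they then stand; what a row does not reach is not made up. Full scale, the value 1, is 0.6 m for a shift and 6 degrees for a turn. A row lasts 1/12 s, in which the tool goes at most 41.7 mm and 7.16 degrees, less where a joint would pass 70% of its speed; a pose out of reach is approached as far as the arm can. A call with a number of a shift or a turn outside -1 to 1 is refused whole. A call with a gripper value outside its range is refused whole. The fingers move at their own pace and stop on an object; the grip force is fixed at half the most. Time passes only in rows, so rows that do not move let the fingers close. It gives the time, the measured TCP pose, the force, the opening and the grip force at its end, in the units of the state.
- state(): the state, without advancing time (a new reading comes with each control period).
- grab_frame(name): name is "scene" or "top" or "wrist"; returns the picture (480x640x3 uint8, red, green, blue); there is no depth.
- get_calibration(name): a dict with "vertical_fov" (degrees; the focal length in pixels is half the picture's height over the tangent of half this angle, whatever the lens; pixels are square), "cx", "cy" (the principal point, pixels), "dist_coeffs" ([k1, k2, p1, p2, k3] as OpenCV has them; the pictures are not rectified), "R" (3x3) and "t" (3): a world point X has camera coordinates R X + t. Camera axes: x right, y down, z forward; pixel columns grow to the right and rows downward; lengths in m; the calibration is good to about 2 mm. A picture is of the moment at which its call begins: read the wrist's pose just before it. get_calibration takes no time and is no camera call; for the wrist camera it gives the pose at the moment of the call.
- job.job_done(): hands the job in; it is judged then, once.
The state is a dict: "time": time; "joint_pos": joint angles; "joint_vel": joint speeds; "joint_efforts": joint torques, N m; "tool_pos": TCP position; "tool_rot": TCP orientation; "contact_force": force on the tool from outside, world axes, zero at the start; "ft_torque": the same for the moment, N m; "gripper_width": opening from 0.0 (shut) to 1.0 (fully open); "grasp_force": force on a finger pad.
Only numpy, scipy, OpenCV 4.12 (cv2) and the standard library are available. Lean on these libraries where they do the work, as an engineer would, in place of code of your own. Each camera call takes 0.05 s, during which the arm holds its last target. There are 200 camera calls.

## Working session

There is one attempt and no reset: what is moved stays moved. The work goes in short steps, Python scripts to look and compute and a tool call to move; the robot and the scene stay as the last step left them, time stands still between calls to the robot, and variables do not carry over. Pictures are saved under pics/ and viewed, at most 10 in all, crops included, and the job is handed in when it is done.

Besides the shell and the picture viewer there is one more tool, called as name(argument=value, ...), one argument or row to a line, values as JSON. move_arm: Moves the arm, as the interface text tells. Shift numbers are shares of 0.6 m and turn numbers shares of 6 degrees, none past 1 either way. Its arguments: {"type":"object","properties":{"targets":{"type":"array"}},"required":["targets"]}

```bash
mkdir -p pics
python3 - <<'E'
from plant import *
import cv2
for n in("top","scene"):
    cv2.imwrite(f"pics/{n}0.png",grab_frame(n)[:,:,::-1])
    c=get_calibration(n);print(n,c)
s=state();print(s)
E
```

```text
top {'vertical_fov': 46.23022730882344, 'cx': 317.67858304833027, 'cy': 237.4341656969259, 'dist_coeffs': array([0.05759489, 0.        , 0.        , 0.        , 0.        ]), 'R': array([[-0.07338708, -0.99728494, -0.00609001],
       [-0.97076244,  0.07283211, -0.22872643],
       [ 0.22854897, -0.01087361, -0.97347169]]), 't': array([0.03425246, 0.5548813 , 1.30480553])}
scene {'vertical_fov': 46.656744905386084, 'cx': 311.2433500753838, 'cy': 244.88962585838894, 'dist_coeffs': array([-0.02284706,  0.        ,  0.        ,  0.        ,  0.        ]), 'R': array([[-0.87923453,  0.47638029, -0.0029098 ],
       [ 0.34372786,  0.63015088, -0.69624782],
       [-0.32984513, -0.6131653 , -0.71779558]]), 't': array([ 0.48834066, -0.16093616,  1.27810574])}
{'time': 0.1, 'joint_pos': array([-1.42400985e+00,  5.33119218e-02,  1.61416078e+00, -1.45642808e-05,
        1.47601890e+00, -1.18971816e-01]), 'joint_vel': array([ 0.00044897, -0.00212166, -0.00345619,  0.00155232, -0.0009715 ,
       -0.00070013]), 'joint_efforts': array([ 1.38246058e-03, -3.94898236e+01, -3.71362638e+01, -8.79786057e-05,
        3.88663524e-03,  3.41012935e-06]), 'tool_pos': array([ 0.16408728, -0.60253281,  0.25517041]), 'tool_rot': array([-9.49284196e-04,  9.91184010e-01,  1.32489083e-01, -2.04523617e-05]), 'contact_force': array([-0.99520215, -0.33792207,  0.18913609]), 'ft_torque': array([0.00125766, 0.054025  , 0.02840565]), 'grasp_force': 0.0, 'gripper_width': 1.0007231326021702}
```

View pics/top0.png

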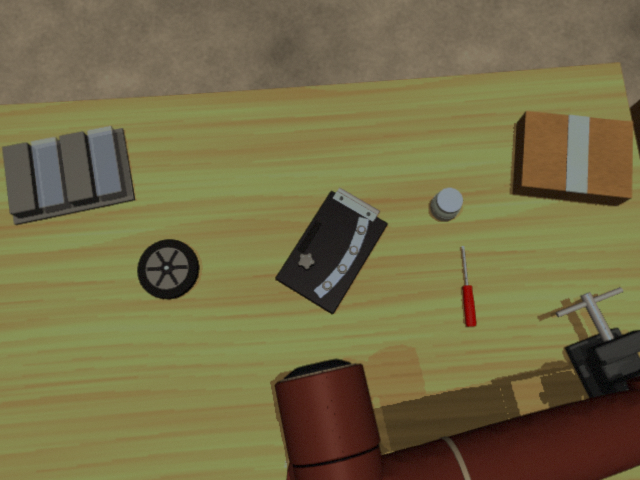

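View pics/scene0.png

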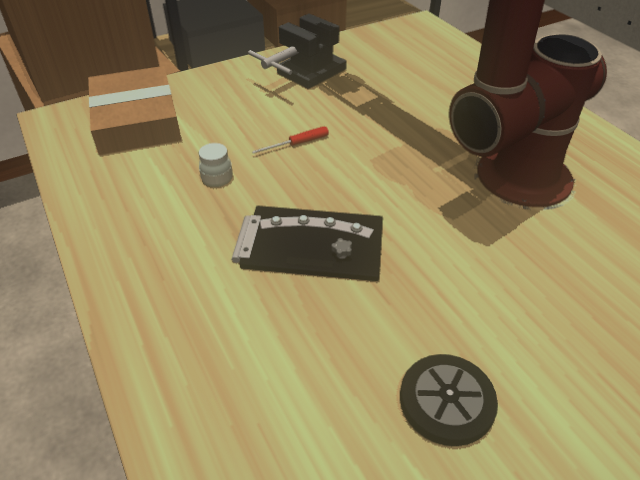

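The top view shows the seat near (332,250), with the hinge at (357,205) and the rivets at about (361,230), (354,250), (342,268) and (327,285). In the scene view the rivets are at about (277,221), (303,219), (330,222) and (356,228). I'll enlarge both.

Run:
```python
import cv2,numpy as np
a=cv2.imread("pics/top0.png")[185:320,270:395];b=cv2.imread("pics/scene0.png")[200:285,230:390]
cv2.imwrite("pics/crops.png",cv2.resize(a,None,fx=4.4,fy=4.4,interpolation=cv2.INTER_CUBIC))
cv2.imwrite("pics/cropb.png",cv2.resize(b,None,fx=5,fy=5,interpolation=cv2.INTER_CUBIC))
```

```text
(no output)
```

View pics/crops.png

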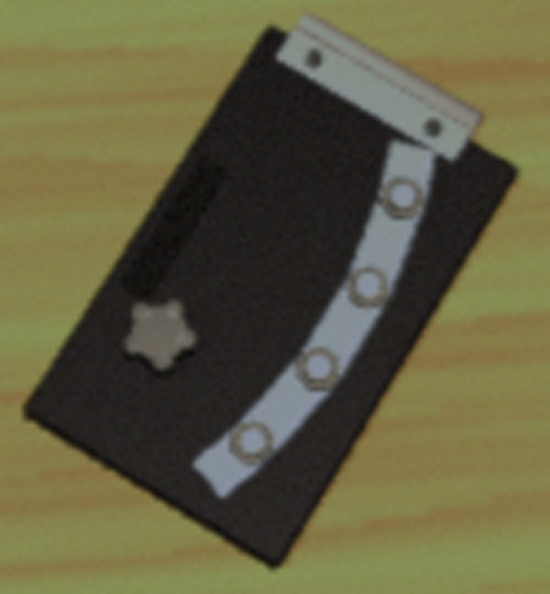

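View pics/cropb.png

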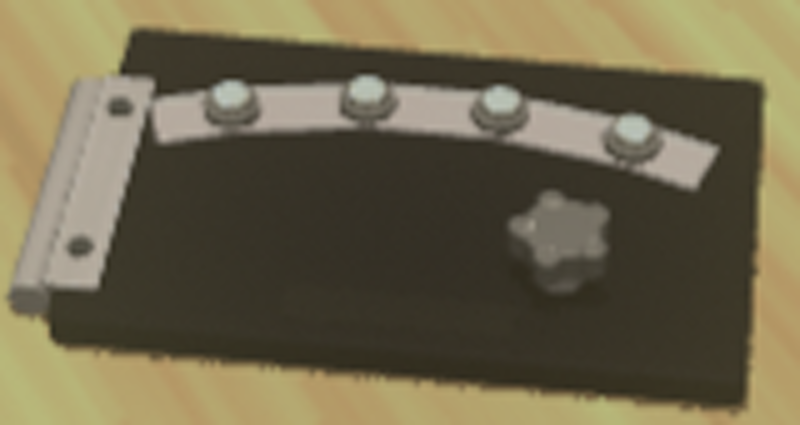

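In the top crop the pin tops are at (402,196), (368,286), (318,368) and (252,442), with the knob at (160,333). In the scene crop they are at (231,95), (368,89), (502,99) and (632,130), with the knob at (563,232).

```bash
cat > h.py <<'E'
import numpy as np, cv2
from plant import *
def cal(n):
    c=get_calibration(n);f=240/np.tan(np.radians(c["vertical_fov"])/2)
    return np.array([[f,0,c["cx"]],[0,f,c["cy"]],[0,0,1]]),c["dist_coeffs"],np.array(c["R"]),np.array(c["t"])
def und(n,p):
    K,d,R,t=cal(n);return cv2.undistortPoints(np.array(p,float).reshape(-1,1,2),K,d).reshape(-1,2)
def tri(a,pa,b,pb):
    A,B=[np.c_[cal(n)[2],cal(n)[3]] for n in(a,b)]
    X=cv2.triangulatePoints(A,B,und(a,pa).T,und(b,pb).T);return (X[:3]/X[3]).T
def plane(n,p,z):
    K,d,R,t=cal(n);u=und(n,p);r=np.c_[u,np.ones(len(u))]@R;o=-R.T@t
    return o+r*((z-o[2])/r[:,2])[:,None]
E
python3 - <<'E'
from h import *
np.set_printoptions(precision=4,suppress=True)
T=np.array([(402,196),(368,286),(318,368),(252,442),(160,333)])/4.4+[270,185]-.4
S=np.array([(231,95),(368,89),(502,99),(632,130),(563,232)])/5+[230,200]-.4
X=tri("top",T,"scene",S);print(X)
z=[.029]*4+[.044]
print(plane("top",T,.029)[:4],"\n",plane("scene",S,.029)[:4])
print(np.linalg.norm(np.diff(X[:4],axis=0),axis=1))
# seat corners top view at z=.018
C=np.array([(270,30),(518,172),(275,565),(28,412)])/4.4+[270,185]-.4
c=plane("top",C,.018);print(c,np.linalg.norm(c-np.roll(c,-1,0),axis=1))
E
```

```text
[[ 0.5767 -0.1164  0.0262]
 [ 0.5258 -0.0924  0.0265]
 [ 0.4809 -0.0602  0.0272]
 [ 0.4426 -0.0203  0.0255]
 [ 0.5047  0.027   0.0401]]
[[ 0.5774 -0.1171  0.029 ]
 [ 0.5266 -0.0932  0.029 ]
 [ 0.4819 -0.0611  0.029 ]
 [ 0.443  -0.021   0.029 ]] 
 [[ 0.5768 -0.1123  0.029 ]
 [ 0.526  -0.0887  0.029 ]
 [ 0.4808 -0.0573  0.029 ]
 [ 0.4439 -0.0164  0.029 ]]
[0.0562 0.0553 0.0553]
[[ 0.6853 -0.0504  0.018 ]
 [ 0.5892 -0.1858  0.018 ]
 [ 0.3753 -0.0287  0.018 ]
 [ 0.471   0.1032  0.018 ]] [0.166  0.2655 0.1629 0.2637]
```

move_arm(
  targets=[
    [[0,0.048,-0.033,0,0],[0,0.048,-0.033,0,0],[0,0.048,-0.033,0,0],[0,0.048,-0.033,0,0],[0,0.048,-0.033,0,0]],
  ],
)

```text
time: 0.52
tool_pos: [0.2777, -0.4681, 0.2556]
tool_rot: [-0.0, 0.991, 0.132, -0.0]
contact_force: [0.6, -0.3, -0.3]
gripper_width: 0.3
grasp_force: 0.0
```

move_arm(
  targets=[
    [[0,0.048,-0.033,0,0],[0,0.048,-0.033,0,0],[0,0.048,-0.033,0,0],[0,0.048,-0.033,0,0],[0,0.048,-0.033,0,0]],
  ],
)

```text
time: 0.93
tool_pos: [0.3907, -0.3347, 0.2559]
tool_rot: [-0.0, 0.991, 0.132, -0.0]
contact_force: [0.7, -0.6, -0.1]
gripper_width: -0.003
grasp_force: 0.0
```

move_arm(
  targets=[
    [[0,0.048,-0.033,0,0],[0,0.048,-0.033,0,0],[0,0.048,-0.033,0,0],[0,0.048,-0.033,0,0],[0,0,0,0,0]],
  ],
)

```text
time: 1.35
tool_pos: [0.4828, -0.2254, 0.2558]
tool_rot: [-0.001, 0.991, 0.135, 0.001]
contact_force: [-0.5, -0.7, 0.1]
gripper_width: 0.002
grasp_force: 0.0
```

Run:
```python
from h import *
np.set_printoptions(precision=4,suppress=True)
s=state();print(s["tool_pos"],s["tool_rot"],s["gripper_width"],s["contact_force"])
cv2.imwrite("pics/w1.png",grab_frame("wrist")[:,:,::-1])
X=np.array([[.577,-.116,.028],[.526,-.092,.028],[.481,-.060,.028],[.443,-.020,.028]])
K,d,R,t=cal("wrist");print(cv2.projectPoints(X,cv2.Rodrigues(R)[0],t,K,d)[0].reshape(-1,2))
```

```text
[ 0.4828 -0.2254  0.2558] [-0.0012  0.9908  0.1355  0.0005] 0.0019201244329903713 [-0.5373 -0.7079  0.0603]
[[207.7485  49.5104]
 [164.2416 108.1493]
 [115.6803 153.6776]
 [ 62.4725 186.167 ]]
```

View pics/w1.png

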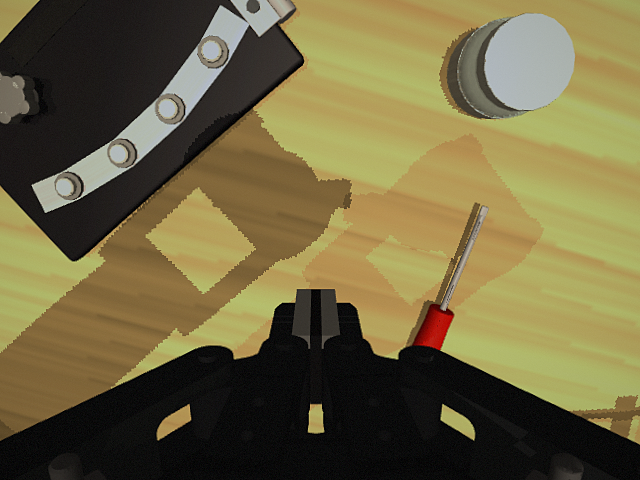

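The wrist view shows the shut tips at (316,290) and the pin tops at (212,51), (169,108), (121,153) and (67,185). These are within 5 px of the prediction, so I'll combine the three views.

Run:
```python
from h import *
np.set_printoptions(precision=4,suppress=True)
W=np.array([(212,51),(169,108),(121,153),(67,185)])
T=np.array([(402,196),(368,286),(318,368),(252,442)])/4.4+[270,185]-.4
S=np.array([(231,95),(368,89),(502,99),(632,130)])/5+[230,200]-.4
print(tri("top",T,"wrist",W),tri("scene",S,"wrist",W),sep="\n")
P=plane("wrist",W,.029);print(P)
R=cal("wrist")[2];print(state()["tool_pos"],-cal("wrist")[2].T@cal("wrist")[3])
```

```text
[[ 0.5778 -0.1179  0.0236]
 [ 0.5272 -0.0939  0.0236]
 [ 0.4823 -0.0619  0.0233]
 [ 0.4437 -0.0212  0.0235]]
[[ 0.5759 -0.1177  0.024 ]
 [ 0.5253 -0.0937  0.0241]
 [ 0.4801 -0.0618  0.024 ]
 [ 0.4423 -0.0209  0.0236]]
[[ 0.5767 -0.1196  0.029 ]
 [ 0.5271 -0.096   0.029 ]
 [ 0.4828 -0.0646  0.029 ]
 [ 0.4453 -0.0242  0.029 ]]
[ 0.4814 -0.2274  0.2557] [ 0.5471 -0.2096  0.3741]
```

move_arm(
  targets=[
    [[0,0.023,-0.0233,0.05,0],[0,0.023,-0.0233,0.05,0],[0,0.023,-0.0233,0.05,0],[0,0.023,-0.0233,0.05,0]],
  ],
)

```text
time: 1.73
tool_pos: [0.5186, -0.1615, 0.135]
tool_rot: [0.0, 0.991, 0.132, 0.0]
contact_force: [0.2, -0.5, -0.1]
gripper_width: -0.0
grasp_force: 0.0
```

move_arm(
  targets=[
    [[0,0.023,-0.0233,0.05,0],[0,0.023,-0.0233,0.05,0],[0,0,0,0,0],[0,0,0,0,0],[0,0,0,0,0]],
  ],
)

```text
time: 2.15
tool_pos: [0.5385, -0.1282, 0.0772]
tool_rot: [0.001, 0.991, 0.132, 0.0]
contact_force: [0.9, -0.4, 1.0]
gripper_width: -0.001
grasp_force: 0.0
```

Run:
```python
from h import *
np.set_printoptions(precision=4,suppress=True)
s=state();print(s["tool_pos"],s["tool_rot"],s["contact_force"])
K,d,R,t=cal("wrist");print(R,t)
cv2.imwrite("pics/w2.png",grab_frame("wrist")[:,:,::-1])
X=np.array([[.577,-.117,.029],[.5265,-.093,.029],[.4815,-.061,.029],[.443,-.0205,.029]])
print(cv2.projectPoints(X,cv2.Rodrigues(R)[0],t,K,d)[0].reshape(-1,2))
from scipy.spatial.transform import Rotation as Ro
q=s["tool_rot"];r=Ro.from_quat([q[1],q[2],q[3],q[0]]);
print("tip",cv2.projectPoints(s["tool_pos"]+r.apply([0,0,.025]),cv2.Rodrigues(R)[0],t,K,d)[0].ravel(), r.as_matrix())
```

```text
[ 0.5385 -0.1282  0.0772] [0.0005 0.9912 0.1321 0.0004] [ 0.8742 -0.3559  0.9695]
[[ 0.261  -0.9653  0.0005]
 [-0.9313 -0.2517  0.2632]
 [-0.2539 -0.0691 -0.9647]] [-0.2645  0.4832  0.3345]
[[312.9779 194.9044]
 [226.4582 295.5106]
 [136.5826 367.7284]
 [ 43.1917 414.4484]]
tip [315.0809 314.5142] [[ 0.9651  0.262   0.0009]
 [ 0.262  -0.9651 -0.001 ]
 [ 0.0006  0.0012 -1.    ]]
```

View pics/w2.png

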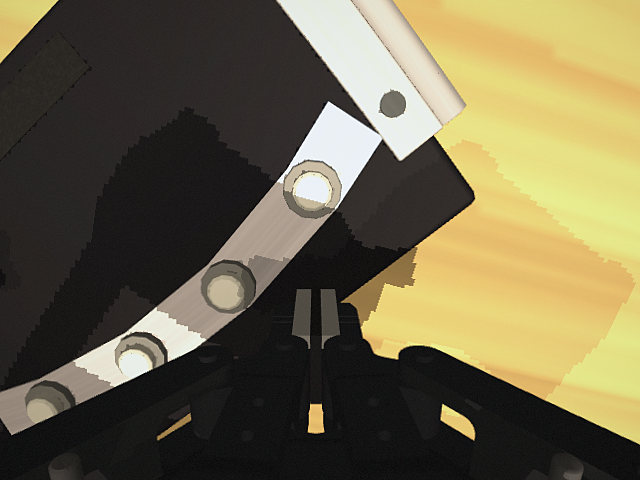

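Here the pin tops are at (314,187), (226,291), (134,361) and (45,408). The shut tip's front edge is at row 290, which agrees with the calibration.

Run:
```python
from h import *
np.set_printoptions(precision=4,suppress=True)
W=np.array([(314,187),(226,291),(134,361),(45,408)])
s=state();P=plane("wrist",W,.029);print(s["tool_pos"],P)
M=np.array([[.9651,.262],[.262,-.9651]])
print("tool axes fraction", (np.diff(np.r_[[s["tool_pos"][:2]],P[:,:2]],axis=0)@M)/.6)
```

```text
[ 0.5391 -0.1286  0.0782] [[ 0.5807 -0.117   0.029 ]
 [ 0.5288 -0.0927  0.029 ]
 [ 0.4847 -0.0595  0.029 ]
 [ 0.4471 -0.0211  0.029 ]]
tool axes fraction [[ 0.072  -0.0004]
 [-0.0729 -0.0618]
 [-0.0563 -0.0726]
 [-0.0438 -0.0782]]
```

move_arm(
  targets=[
    [[0,0.035,0,0,0],[0,0.035,0,0,0],[0,0,0,0.013,0],[0,0,0,0.013,0],[0,0,0,0,0]],
  ],
)

```text
time: 2.62
tool_pos: [0.5776, -0.1165, 0.0598]
tool_rot: [-0.0, 0.991, 0.132, -0.001]
contact_force: [-0.6, 0.4, -1.2]
gripper_width: 0.003
grasp_force: 0.0
```

Run:
```python
from h import *
np.set_printoptions(precision=4,suppress=True)
s=state();print(s["tool_pos"],s["contact_force"])
f=grab_frame("wrist");cv2.imwrite("pics/w3.png",cv2.resize(f[150:400,160:480,::-1],None,fx=2.4,fy=2.4))
```

```text
[ 0.5776 -0.1165  0.0598] [-0.5697  0.4116 -1.2121]
```

View pics/w3.png

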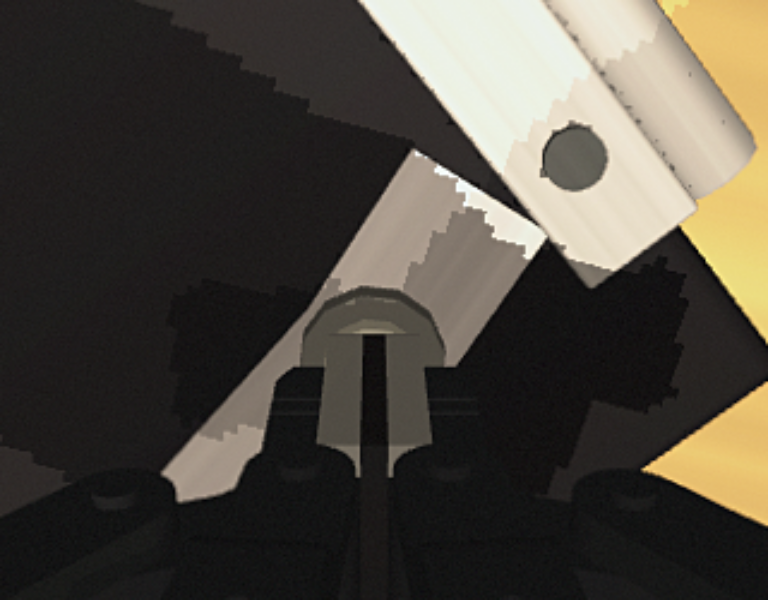

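The crop shows the tip centred on the collar (both at column 375), with its front edge about 10 mm ahead of the collar centre. It is aligned, so I can press.

move_arm(
  targets=[
    [[0,0,0,0.008,0],[0,0,0,0.004,0],[0,0,0,0.004,0],[0,0,0,0.002,0],[0,0,0,0,0]],
  ],
)

```text
time: 3.08
tool_pos: [0.5785, -0.1163, 0.05]
tool_rot: [0.0, 0.991, 0.133, -0.0]
contact_force: [-2.5, -1.5, 3.4]
gripper_width: -0.002
grasp_force: 1.7
```

move_arm(
  targets=[
    [[0,0,0,0.001,0],[0,0,0,0.001,0],[0,0,0,0,0]],
  ],
)

```text
time: 3.33
tool_pos: [0.5788, -0.1161, 0.0488]
tool_rot: [0.0, 0.991, 0.133, 0.0]
contact_force: [-1.2, -2.0, 3.3]
gripper_width: -0.0
grasp_force: 1.9
```

move_arm(
  targets=[
    [[0,0,0,0.001,0],[0,0,0,0.001,0],[0,0,0,0,0]],
  ],
)

```text
time: 3.58
tool_pos: [0.579, -0.1161, 0.0478]
tool_rot: [0.0, 0.991, 0.133, 0.0]
contact_force: [-3.7, -1.9, 5.4]
gripper_width: 0.0
grasp_force: 2.9
```

move_arm(
  targets=[
    [[0,0,0,0.001,0],[0,0,0,0,0],[0,0,0,0,0]],
  ],
)

```text
time: 3.83
tool_pos: [0.579, -0.116, 0.0476]
tool_rot: [0.0, 0.991, 0.133, -0.0]
contact_force: [-3.9, -0.4, 7.8]
gripper_width: 0.004
grasp_force: 3.6
```

move_arm(
  targets=[
    [[0,0,0,0.001,0],[0,0,0,0,0]],
  ],
)

```text
time: 4.0
tool_pos: [0.579, -0.1161, 0.0472]
tool_rot: [0.0, 0.991, 0.133, -0.0]
contact_force: [-5.0, -0.9, 9.3]
gripper_width: -0.003
grasp_force: 4.5
```

move_arm(
  targets=[
    [[0,0,0,-0.012,0],[0,0,0,-0.011,0],[0,-0.024,-0.0205,0,0],[0,-0.024,-0.0205,0,0],[0,-0.024,-0.0205,0,0]],
  ],
)

```text
time: 4.42
tool_pos: [0.527, -0.0911, 0.0601]
tool_rot: [-0.0, 0.991, 0.132, 0.0]
contact_force: [-0.7, 0.3, -0.1]
gripper_width: 0.002
grasp_force: 0.0
```

move_arm(
  targets=[
    [[0,0,0,0,0],[0,0,0,0,0]],
  ],
)

```text
time: 4.58
tool_pos: [0.5269, -0.0911, 0.0598]
tool_rot: [-0.0, 0.991, 0.133, 0.0]
contact_force: [1.1, 0.2, 0.2]
gripper_width: -0.001
grasp_force: 0.0
```

Run:
```python
from h import *
np.set_printoptions(precision=4,suppress=True)
s=state();print(s["tool_pos"],s["contact_force"])
f=grab_frame("wrist");cv2.imwrite("pics/w4.png",cv2.resize(f[150:400,160:480,::-1],None,fx=2.4,fy=2.4))
```

```text
[ 0.5269 -0.0911  0.0598] [1.064  0.2383 0.2106]
```

View pics/w4.png

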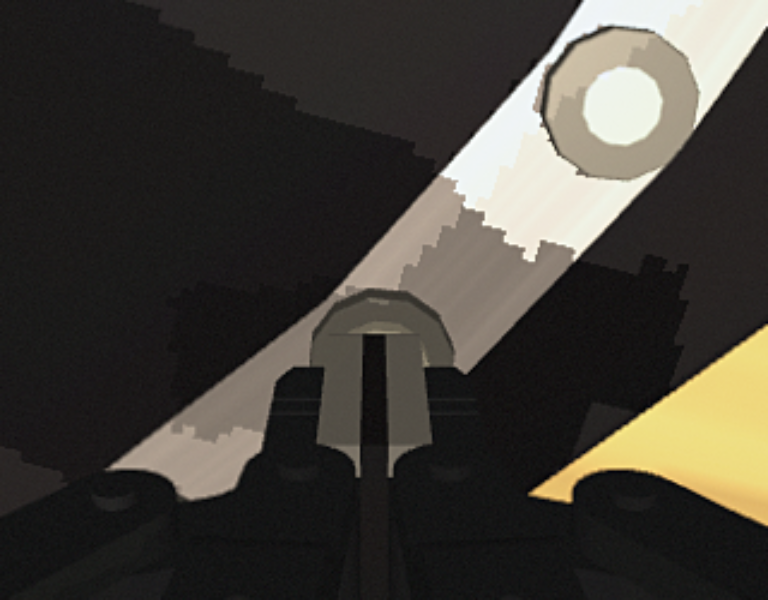

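Pin 1 at (620,105) looks flush. Collar 2 is centred at column 382, about 1 mm toward +y from the tip, so I'll nudge over and press.

move_arm(
  targets=[
    [[0,0,0.002,0.006,0],[0,0,0,0.006,0],[0,0,0,0.005,0],[0,0,0,0.003,0],[0,0,0,0,0]],
  ],
)

```text
time: 5.05
tool_pos: [0.5289, -0.0934, 0.0485]
tool_rot: [0.001, 0.991, 0.132, 0.001]
contact_force: [2.7, -0.7, 2.7]
gripper_width: 0.002
grasp_force: 1.5
```

move_arm(
  targets=[
    [[0,0,0,0.002,0],[0,0,0,0.001,0],[0,0,0,0,0]],
  ],
)

```text
time: 5.3
tool_pos: [0.5289, -0.0934, 0.0476]
tool_rot: [0.001, 0.991, 0.132, 0.001]
contact_force: [0.6, -0.3, 6.7]
gripper_width: -0.001
grasp_force: 3.6
```

move_arm(
  targets=[
    [[0,0,0,0.002,0],[0,0,0,0,0]],
  ],
)

```text
time: 5.47
tool_pos: [0.529, -0.0934, 0.0468]
tool_rot: [0.001, 0.991, 0.133, 0.001]
contact_force: [-0.6, -1.0, 11.0]
gripper_width: -0.0
grasp_force: 5.3
```

move_arm(
  targets=[
    [[0,0,0,-0.012,0],[0,0,0,-0.012,0],[0,-0.019,-0.0242,0,0],[0,-0.019,-0.0242,0,0],[0,-0.019,-0.0242,0,0]],
  ],
)

```text
time: 5.88
tool_pos: [0.4819, -0.0592, 0.059]
tool_rot: [-0.001, 0.991, 0.132, -0.001]
contact_force: [-0.1, -0.3, -1.3]
gripper_width: -0.004
grasp_force: 0.0
```

move_arm(
  targets=[
    [[0,0,0,0,0],[0,0,0,0,0]],
  ],
)

```text
time: 6.05
tool_pos: [0.4822, -0.0593, 0.0588]
tool_rot: [-0.0, 0.991, 0.133, -0.001]
contact_force: [-0.2, -0.5, -0.3]
gripper_width: 0.0
grasp_force: 0.0
```

Run:
```python
from h import *
np.set_printoptions(precision=4,suppress=True)
s=state();print(s["tool_pos"],s["contact_force"])
f=grab_frame("wrist");cv2.imwrite("pics/w5.png",cv2.resize(f[150:400,160:480,::-1],None,fx=2.4,fy=2.4))
```

```text
[ 0.4822 -0.0593  0.0588] [-0.2339 -0.4586 -0.2871]
```

View pics/w5.png

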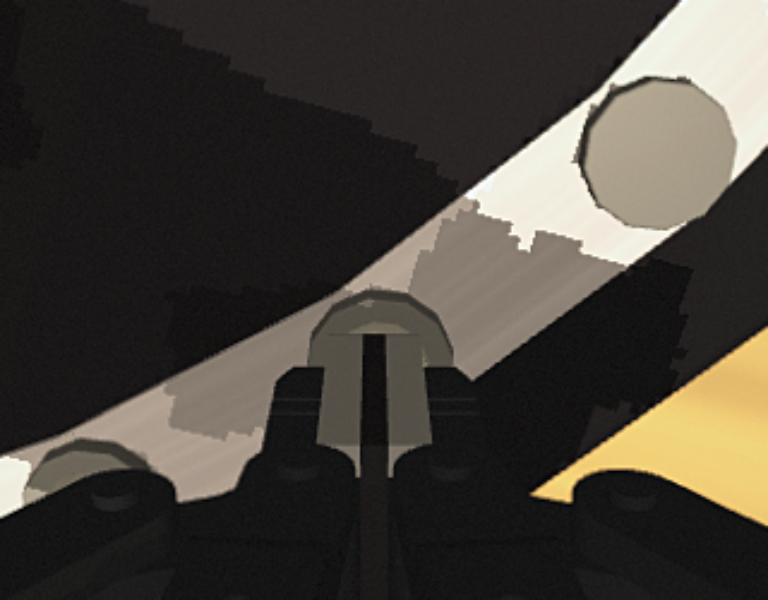

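Collar 3 is aligned at column 380. Pin 2 at (658,152) is flush and merges with its collar, but pin 1 still showed a white disc in the previous picture. I'll compare pin 1 before and after the press.

Run:
```python
from h import *
np.set_printoptions(precision=4,suppress=True)
K,d,R,t=cal("wrist")
f=grab_frame("wrist")[:,:,::-1];cv2.imwrite("pics/full5.png",f)
p=cv2.projectPoints(np.array([[.5807,-.117,.024],[.529,-.0927,.024]]),cv2.Rodrigues(R)[0],t,K,d)[0].reshape(-1,2);print(p)
w2=cv2.imread("pics/w2.png");w4=cv2.resize(cv2.imread("pics/w4.png"),(320,250),interpolation=cv2.INTER_AREA)
def c(i,x,y,r=38):
    return cv2.resize(cv2.getRectSubPix(i,(2*r,2*r),(float(x),float(y))),(390,290) if 0 else (290,290),interpolation=cv2.INTER_CUBIC)
m=np.vstack([np.hstack([c(w2,312,188),c(w4,620/2.4,105/2.4)]),np.hstack([c(f,*p[0]),c(f,*p[1])])])
cv2.imwrite("pics/m.png",m)
```

```text
[[547.1922  91.0245]
 [434.4046 212.9764]]
```

View pics/m.png

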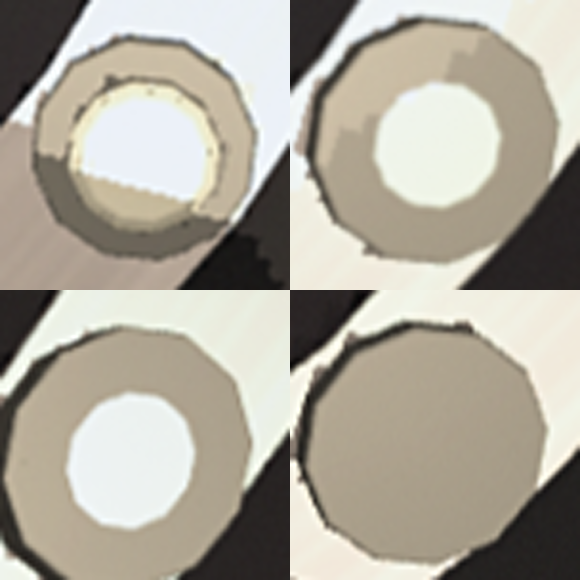

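Pin 1's chamfered rim is sunk and only its flat cap shows, level with the collar, so it is flush to within a fraction of a millimetre. On to pin 3.

move_arm(
  targets=[
    [[0,0,0.001,0.006,0],[0,0,0,0.006,0],[0,0,0,0.005,0],[0,0,0,0.003,0],[0,0,0,0,0]],
  ],
)

```text
time: 6.57
tool_pos: [0.4846, -0.061, 0.0481]
tool_rot: [0.001, 0.991, 0.132, 0.001]
contact_force: [1.4, -0.9, 4.2]
gripper_width: 0.002
grasp_force: 2.3
```

move_arm(
  targets=[
    [[0,0,0,0.002,0],[0,0,0,0.001,0],[0,0,0,0,0]],
  ],
)

```text
time: 6.82
tool_pos: [0.4846, -0.061, 0.0471]
tool_rot: [0.001, 0.991, 0.133, 0.001]
contact_force: [-1.8, -1.2, 10.3]
gripper_width: 0.001
grasp_force: 4.6
```

move_arm(
  targets=[
    [[0,0,0,0.001,0],[0,0,0,0,0]],
  ],
)

```text
time: 6.98
tool_pos: [0.4846, -0.061, 0.0468]
tool_rot: [0.001, 0.991, 0.133, 0.001]
contact_force: [-2.3, -0.7, 11.7]
gripper_width: -0.001
grasp_force: 5.5
```

move_arm(
  targets=[
    [[0,0,0,-0.012,0],[0,0,0,-0.012,0],[0,-0.0147,-0.0263,0,0],[0,-0.0147,-0.0263,0,0],[0,-0.0147,-0.0263,0,0]],
  ],
)

```text
time: 7.4
tool_pos: [0.4445, -0.0212, 0.0592]
tool_rot: [-0.0, 0.991, 0.132, -0.001]
contact_force: [0.7, -0.6, -0.9]
gripper_width: 0.003
grasp_force: 0.0
```

move_arm(
  targets=[
    [[0,0,0,0,0],[0,0,0,0,0]],
  ],
)

```text
time: 7.57
tool_pos: [0.4447, -0.0212, 0.059]
tool_rot: [-0.0, 0.991, 0.133, -0.0]
contact_force: [0.3, -0.1, -0.0]
gripper_width: -0.0
grasp_force: 0.0
```

Run:
```python
from h import *
np.set_printoptions(precision=4,suppress=True)
s=state();print(s["tool_pos"],s["contact_force"])
K,d,R,t=cal("wrist")
f=grab_frame("wrist")[:,:,::-1];cv2.imwrite("pics/full6.png",f)
# compare patch above the tip with full5 (tip over collar 3): shift of collar
a=cv2.imread("pics/full5.png")
g=lambda i:cv2.cvtColor(i,cv2.COLOR_BGR2GRAY)
r=cv2.matchTemplate(g(f)[255:310,265:375],g(a)[270:295,285:352],cv2.TM_CCOEFF_NORMED)
_,v,_,l=cv2.minMaxLoc(r);print("collar shift px",l[0]-20,l[1]-15,v)
p=cv2.projectPoints(np.array([[.4846,-.061,.024]]),cv2.Rodrigues(R)[0],t,K,d)[0].ravel();print(p)
for y in range(int(p[1])-36,int(p[1])+37,8):print(*[f"{v:3d}" for v in g(f)[y,int(p[0])-36:int(p[0])+37:6]])
```

```text
[ 0.4447 -0.0212  0.059 ] [ 0.2711 -0.1133 -0.0176]
collar shift px -4 0 0.8541319370269775
[446.6797 233.1685]
 34  28  32  31  86 237 238 238 234 235 234 234 234
 31  35  29 237 164  32 130 179 238 235 234 235 232
200 244  45 165 164 161 161 159 157 150 234 231 233
238  45 164 163 162 160 159 157 156 156 151 232 232
234 166 163 161 158 159 158 158 155 154 152 234 234
 42 162 160 158 158 158 155 154 155 153 151 239 237
253 161 158 158 154 156 154 153 153 154 150 241  27
125  83 156 155 156 153 154 152 150 151  20  33  35
124 123 206 155 153 163 150 152 156  35  33  32  32
126 127 134 132 132 141  19  34  33  31  35  35  34
```

Pin 3 is flush, the same as pin 2. The tip is within about 1 mm of rivet 4, so I'll press it.

move_arm(
  targets=[
    [[0,0,-0.001,0.006,0],[0,0,0,0.006,0],[0,0,0,0.005,0],[0,0,0,0.003,0],[0,0,0,0,0]],
  ],
)

```text
time: 8.03
tool_pos: [0.4464, -0.0215, 0.048]
tool_rot: [0.0, 0.991, 0.132, 0.001]
contact_force: [0.4, -0.7, 5.9]
gripper_width: -0.001
grasp_force: 2.5
```

move_arm(
  targets=[
    [[0,0,0,0.002,0],[0,0,0,0.001,0],[0,0,0,0,0]],
  ],
)

```text
time: 8.28
tool_pos: [0.4464, -0.0216, 0.047]
tool_rot: [0.0, 0.991, 0.132, 0.0]
contact_force: [-2.0, 0.2, 9.9]
gripper_width: 0.004
grasp_force: 4.9
```

Another small press, then lift clear and check all the pins.

move_arm(
  targets=[
    [[0,0,0,0.001,0],[0,0,0,0,0]],
  ],
)

```text
time: 8.45
tool_pos: [0.4464, -0.0216, 0.0466]
tool_rot: [0.0, 0.991, 0.132, 0.0]
contact_force: [-2.8, 0.2, 11.3]
gripper_width: -0.004
grasp_force: 5.8
```

move_arm(
  targets=[
    [[0,0,0,-0.012,0],[0,0,0,-0.03,0],[0,0,0,-0.06,0],[0,0,0,-0.06,0],[0,0,0,-0.06,0]],
  ],
)

```text
time: 8.87
tool_pos: [0.4442, -0.021, 0.1786]
tool_rot: [-0.0, 0.991, 0.132, -0.001]
contact_force: [0.2, 0.1, 0.5]
gripper_width: -0.0
grasp_force: 0.0
```

move_arm(
  targets=[
    [[0,0,0,-0.02,0],[0,-0.05,0,0,0],[0,-0.05,0,0,0],[0,0,0,0,0],[0,0,0,0,0]],
  ],
)

```text
time: 9.28
tool_pos: [0.3863, -0.0369, 0.1893]
tool_rot: [-0.0, 0.991, 0.132, -0.0]
contact_force: [0.4, -1.0, -0.8]
gripper_width: -0.001
grasp_force: 0.0
```

Run:
```python
from h import *
np.set_printoptions(precision=4,suppress=True)
s=state();print(s["time"],s["tool_pos"],s["contact_force"])
K,d,R,t=cal("wrist")
f=grab_frame("wrist");g=cv2.cvtColor(f,cv2.COLOR_RGB2GRAY);cv2.imwrite("pics/full7.png",f[:,:,::-1])
P=np.array([[.5800,-.117,.024],[.5288,-.0927,.024],[.4847,-.061,.024],[.446,-.0215,.024]])
p=cv2.projectPoints(P,cv2.Rodrigues(R)[0],t,K,d)[0].reshape(-1,2);print(p)
for q in p:
    x,y=q.astype(int)
    if 16<x<624 and 16<y<464:
        for j in range(y-14,y+15,4):print(*[f"{v:3d}" for v in g[j,x-14:x+15:2]])
        print()
# seat moved? compare scene cam
a=cv2.imread("pics/scene0.png",0);b=cv2.cvtColor(grab_frame("scene"),cv2.COLOR_RGB2GRAY)
for n,(x,y) in dict(hinge=(247,240),knob=(342,248),pin1=(276,220),pin2=(303,219),pin3=(330,221),pin4=(356,227)).items():
    r=cv2.matchTemplate(b[y-18:y+19,x-20:x+21],a[y-12:y+13,x-14:x+15],cv2.TM_CCOEFF_NORMED);_,v,_,l=cv2.minMaxLoc(r);print(n,l[0]-6,l[1]-6,round(v,3))
```

```text
9.2833 [ 0.3863 -0.0369  0.1893] [ 0.3786 -0.9905 -0.8303]
[[526.4609 -41.4419]
 [462.6052  31.5342]
 [392.8741  88.2448]
 [316.4737 131.7791]]
188  92 112 130 130 128 129 128 128 127 128 124 125 189 190
110 133 132 130 131 129 128 129 128 127 129 126 125 125 119
132 132 133 131 132 130 131 131 128 129 130 127 128 127 125
132 134 135 131 131 131 131 131 130 129 129 129 129 128 128
134 135 134 133 133 131 132 132 132 130 130 129 129 129 127
137 135 134 134 133 133 134 132 133 131 128 131 129 129 126
138 136 136 135 133 134 133 134 132 132 130 132 129 129 130
142 137 136 136 134 136 133 132 132 131 132 131 130 126 199

211 222  77 144 144 144 144 143 142 142 140 125 207 200 198
124 148 145 145 144 143 143 144 144 142 141 141 142 138 168
147 146 147 146 146 145 145 145 142 143 143 142 141 141 135
147 146 147 147 145 146 145 145 145 144 144 144 141 143 140
148 148 148 147 147 146 145 146 146 144 143 145 144 142 142
148 150 148 147 148 146 146 146 145 145 144 144 143 143 142
149 148 149 147 147 146 148 145 146 145 143 143 142 141 141
154 149 148 147 149 148 147 146 146 146 144 143 145 122 214

207 211  87 141 151 153 158 155 150 132 122 211 203 202 202
154 151 150 151 148 152 150 151 150 150 152 152 126 182 203
148 148 150 150 151 150 151 151 150 149 150 149 153 151 181
149 149 151 152 150 150 151 151 151 151 150 149 150 149 135
149 148 152 149 149 149 151 150 150 151 151 149 149 150 148
148 150 150 150 150 150 150 149 150 150 149 149 150 150 142
149 148 151 150 148 151 149 149 150 151 148 149 149 149 123
147 148 147 148 148 149 148 148 147 148 147 147 140 186 207

hinge 0 0 1.0
knob 0 0 0.997
pin1 0 0 0.977
pin2 0 0 0.964
pin3 0 0 0.96
pin4 0 0 0.959
```

Pins 2–4 are flush and the seat and knob have not moved. I'll measure how proud pin 1 is from the cap-versus-collar parallax in the saved frames.

Run:
```python
from h import *
f=cv2.imread("pics/full5.png",0)
p=(547,91);s=6
c=cv2.getRectSubPix(f,(96,96),p);c=cv2.resize(c,None,fx=s,fy=s,interpolation=cv2.INTER_LINEAR)
m=((c>115)&(c<198)).astype(np.uint8)
m=cv2.morphologyEx(m,cv2.MORPH_OPEN,np.ones((19,19)))
cs,h=cv2.findContours(m,cv2.RETR_CCOMP,cv2.CHAIN_APPROX_NONE)
for k,hh in zip(cs,h[0]):
    if cv2.contourArea(k)>8000:
        e=cv2.fitEllipse(k);M=cv2.moments(k)
        print("hole" if hh[3]>=0 else "outer",np.round(np.array(e[0])/s,2),np.round(np.array(e[1])/s,2),round(M["m10"]/M["m00"]/s,2),round(M["m01"]/M["m00"]/s,2),cv2.boundingRect(k))
```

```text
outer [43.78 54.45] [62.09 70.98] 43.79 54.43 (69, 115, 389, 424)
hole [44.34 54.7 ] [32.7  36.51] 44.34 54.7 (164, 220, 205, 218)
```

Pin 1 is proud by about 0.3 mm, which is near the measuring limit. Going back would break the single pass in order, so I'm handing in.

```bash
python3 -c "
from plant import job
print(job.job_done())"
```

```text
the job is handed in; nothing more can be done
None
```

I pressed all four rivets in one pass from the hinge end with 9–12 N, and pins 2–3 are flush (pin 4 too, as far as the final frame shows), but pin 1 may still be about 0.3 mm proud; the seat and knob did not move, the other things were not re-checked, and the arm finished clear at about 9.3 s.

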